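Tip mould nuts from a chute into the self-closing nut jar

TASK

Pick the nut chute up by its black handle and, holding it level, lay its spout across the steel rest bar at the jar's throat; then tip it over that bar so that the spout levers the sprung flap open and all five nuts slide through into the jar. Keep the chute bearing lightly on the bar until the last nut is in, never leaning hard on the jar; touch neither nuts nor jar with the gripper, and leave the other things on the bench alone. Then take the chute out so that the flap closes, set it flat on the bench again where it stood, and let go.

Things in the scene. Friction and masses are not known exactly. Their poses are not given: they have to be found in the camera images.
- chute: Aluminium U-channel with a black handle, about 0.2 to 0.33 kg empty. Origin on its underside, on the middle line; x points to the handle, y across, z up. Channel from x -110 mm (open spout) to +30 mm (shut end), 36 mm wide outside, 30 inside, floor 3 mm, side walls 16 mm high. Stands flat at the start, spout roughly towards the robot. Nuts start to slide in it at tilts of 0.23 to 0.36 rad.
- chute_handle (a point): Centre of the black handle, 65 mm along the chute's x and 29 mm above its underside: an upright block 70 mm long (x), 22 mm wide (y), 45 mm high from the underside. Grip it across y, from above.
- chute_spout (a point): Middle of the chute's open spout end, on the underside (110 mm towards -x of the chute). With some 40 mm of spout beyond the rest bar and a tilt of 0.6 to 0.7 rad the flap is wide enough open for the nuts. The push of flap and bar turns the handle a little in the fingers, some 5 mm at the spout, so the bearing must be kept by feel.
- nut0: One of five like steel hexagon nuts, 19 mm across flats, 10 mm high, 18 g; lies flat in the chute's channel at the start, in one row. Origin: centre of its underside.
- nut1: One of five like steel hexagon nuts, 19 mm across flats, 10 mm high, 18 g; lies flat in the chute's channel at the start, in one row. Origin: centre of its underside.
- nut2: One of five like steel hexagon nuts, 19 mm across flats, 10 mm high, 18 g; lies flat in the chute's channel at the start, in one row. Origin: centre of its underside.
- nut3: One of five like steel hexagon nuts, 19 mm across flats, 10 mm high, 18 g; lies flat in the chute's channel at the start, in one row. Origin: centre of its underside.
- nut4: One of five like steel hexagon nuts, 19 mm across flats, 10 mm high, 18 g; lies flat in the chute's channel at the start, in one row. Origin: centre of its underside.
- jar: Clear square-sided jar fixed to the bench, 110 mm (x) by 86 mm (y), with a grey lid (118 by 96 mm) whose top is at 104 mm. Origin: centre of its underside, z up. The lid's throat, centred over the origin, is 60 mm (x) by 46 mm (y), shut from below by a sprung flap. The chute comes in over the throat's +x edge, handle outward, its x along the jar's x. Inside floor at 5 mm.
- rest_bar: Round steel bar 8 mm thick, 56 mm long, fixed along the throat's +x edge. Origin: middle of its axis, 34 mm along the jar's x from the jar's origin and 106 mm above the bench (its top at 110 mm); axis along the jar's y. The underside of the chute is to lie on it.
- flap (a joint): Flap under the throat, rad: 0 shut, growing as it swings down into the jar, to 1.2. 58 mm long, hinged just below the rest bar, free end on the throat's -x side. Its spring gives 0.04 N m shut and 0.05 N m more per rad: the weight of the nuts does not open it, 1 to 3 N from the spout does; it shuts by itself.
- mixing_cup: Bystander: white open plastic cup, 72 mm wide, 85 mm high, between and beyond the places of jar and chute. Origin: centre of its underside.
- wrench: Bystander: flat steel wrench 150 mm long, lying between jar and chute. Origin: middle of its underside.
- pump_bottle: Bystander: white bottle 60 mm wide, 160 mm high. Origin: centre of its underside.
- brush: Bystander: brush 170 mm long, lying. Origin: middle of its underside.
- spatula: Bystander: spatula 200 mm long, lying. Origin: middle of its underside.
- mould_half: Bystander: plaster mould half, 110 by 90 by 50 mm. Origin: centre of its underside.
Not all that is in view belongs to the job. There is more than one size of the chute; the one meant has the size given above.

How it is judged:
On the way, in this order (a step that is already met when the one before it is completed fails the run):
1. the chute, still level (within 0.2 rad), is lifted and bears on the rest bar with more than 0.5 N (contact force between chute and rest_bar above 0.5 N and angle between chute's own z axis and vertical below 0.2 rad and height (world z) of chute above 0.09 m), for 0.2 s.
2. all five nuts lie in the jar while the chute, tipped, still bears on the bar with more than 0.5 N and holds the flap open (x of nut0 in the frame of jar between -0.055 and 0.055 m and y of nut0 in the frame of jar between -0.043 and 0.043 m and height (world z) of nut0 between 0 and 0.06 m and x of nut1 in the frame of jar between -0.055 and 0.055 m and y of nut1 in the frame of jar between -0.043 and 0.043 m and height (world z) of nut1 between 0 and 0.06 m and x of nut2 in the frame of jar between -0.055 and 0.055 m and y of nut2 in the frame of jar between -0.043 and 0.043 m and height (world z) of nut2 between 0 and 0.06 m and x of nut3 in the frame of jar between -0.055 and 0.055 m and y of nut3 in the frame of jar between -0.043 and 0.043 m and height (world z) of nut3 between 0 and 0.06 m and x of nut4 in the frame of jar between -0.055 and 0.055 m and y of nut4 in the frame of jar between -0.043 and 0.043 m and height (world z) of nut4 between 0 and 0.06 m and contact force between chute and rest_bar above 0.5 N and value of joint flap above 0.15 rad and angle between chute's own z axis and vertical above 0.2 rad), for 0.3 s.
At the end, for the whole second after the job is handed in: All five nuts lie still inside the jar (below 60 mm), the flap is shut (under 0.08 rad), and the chute stands flat and still on the bench within 60 mm of where it stood at the start (x of nut0 in the frame of jar between -0.055 and 0.055 m and y of nut0 in the frame of jar between -0.043 and 0.043 m and height (world z) of nut0 between 0 and 0.06 m and x of nut1 in the frame of jar between -0.055 and 0.055 m and y of nut1 in the frame of jar between -0.043 and 0.043 m and height (world z) of nut1 between 0 and 0.06 m and x of nut2 in the frame of jar between -0.055 and 0.055 m and y of nut2 in the frame of jar between -0.043 and 0.043 m and height (world z) of nut2 between 0 and 0.06 m and x of nut3 in the frame of jar between -0.055 and 0.055 m and y of nut3 in the frame of jar between -0.043 and 0.043 m and height (world z) of nut3 between 0 and 0.06 m and x of nut4 in the frame of jar between -0.055 and 0.055 m and y of nut4 in the frame of jar between -0.043 and 0.043 m and height (world z) of nut4 between 0 and 0.06 m and value of joint flap below 0.08 rad and angle between chute's own z axis and vertical below 0.08 rad and height (world z) of chute below 0.01 m and distance of chute from where it was at the start of the episode below 0.06 m and linear speed of chute below 0.02 m/s and linear speed of each of nut0, nut1, nut2, nut3, nut4 below 0.03 m/s); the robot touches nothing.
It fails at once if the chute presses on the jar, its bar or flap with more than 12 N (contact force between chute and jar above 12 N).
It fails at once if the gripper or arm touches the jar (contact force between any of the fingers, the arm and jar above 1 N).
It fails at once if the gripper handles a nut (contact force between the fingers and nut0 above 0.5 N or contact force between the fingers and nut1 above 0.5 N or contact force between the fingers and nut2 above 0.5 N or contact force between the fingers and nut3 above 0.5 N or contact force between the fingers and nut4 above 0.5 N).
It fails at once if a bystander is moved more than 25 mm (distance of any of mixing_cup, wrench, pump_bottle, brush, spatula, mould_half from where it was at the start of the episode above 0.025 m).
It also fails if it takes over 61 s, if anything falls off the work surface, if the arm or the gripper's body presses on something with over 40 N, if the wrist force passes 120 N, or if a joint passes its speed limit or range.

ROBOT

A 7-joint arm with a two-finger parallel gripper is mounted at the origin on the work surface. World frame = base frame: x ahead of the robot, y to its left, z up, the work surface at z = 0. Lengths are in m, angles in rad, forces in N, time in s.
With the tool pointing down it reaches from about 0.4 to 0.85 m from the base axis. Payload 10.4 kg.
Tool frame: the origin (TCP) lies on the mounting face of the last link; the fingertips stand 173 mm ahead of it and the grasp point (between the pads) lies 155 mm ahead of it (manip.tip_extent is the distance from the TCP to the fingertips, in m); z points along the fingers, y is the line along which they close (so a half turn about z gives the same grasp; the last joint's range is limited). The gripper opens to 85 mm and grips with 20 to 120 N. Pads are 22 mm wide; open, the fingers measure 114 mm over their backs; the gripper's body (76 mm by 85 mm) begins 54 mm behind the grasp point. The pads swing forward as they close: fully open they stand 13 mm farther back than shut.
Start: joints at [-1.363, 0.332, -0.065, 1.46, 0.022, 1.35, -0.088], TCP at [0.143, 0.608, 0.405] pointing down, gripper open.
Joint ranges: [-2.6, 2.6], [-0.5, 2.12], [-1.47, 1.34], [0.16, 2.42], [-1.27, 4.41], [0.06, 2.06], [-2.6, 2.6]. Speed limits (rad/s): [2.22, 2.22, 2.79, 2.79, 3.14, 3.14, 3.14].

INTERFACE

Orientations are given as a unit quaternion [x, y, z, w].
In Python, from workcell import manip gives the robot as it stands.
- The arm moves only by the tool move_arm, never from a script. Its argument "plan" is one flat list of numbers, 7 for each row, row after row: the turn, a rotation vector about the tool's x, y, z in rad, then the shift along the tool's x, y, z in m, then the finger opening in m, from 0 to 0.0854. In form: [ax, ay, az, dx, dy, dz, gripper, ax, ay, az, dx, dy, dz, gripper, ...]. A call has 1 to 12 rows; each row is the pose to reach, as a shift and turn from the pose commanded when the call began, along the tool's axes at that moment; what a row does not reach only later rows make up. A row lasts 1/8 s, in which the tool goes at most 62.5 mm and 10.7 degrees, less where a joint would pass 70% of its speed; a pose out of reach is approached as far as the arm can. A call with a gripper value outside its range is refused whole. The fingers move at their own pace and stop on an object; "squeeze" is the grip in N (left out, the last holds). Time passes only in rows, so rows that repeat a pose let the fingers close. It gives the time, the measured TCP pose, the force, the opening and the grip force at its end, in the units of the state.
- manip.get_obs(): the state, without advancing time (a new reading comes with each control period).
- manip.camera(name): name is "side" or "top" or "wrist"; returns a dict with "color" (420x560x3 uint8, red, green, blue), "fx", "fy", "cx", "cy" (pixels), "dist" ([k1, k2, p1, p2, k3] as OpenCV has them; the pictures are not rectified), "cam_to_world" (4x4, takes a point from camera to world coordinates); the wrist camera has in their place "mount" (4x4, takes a point from camera to tool coordinates, whose origin is the TCP and whose axes are the flange's). Camera axes: x right, y down, z forward; pixel columns grow to the right and rows downward; lengths in m; the calibration is good to about 2 mm. A picture is of the moment at which its call begins: read the wrist's pose just before it. There is no depth.
- manip.hand_in(): hands the job in; it is judged then, once.
Trained networks look in a picture, given as the dict that the camera call returned (one of the last four; its "shot" number tells which), for a name from the list of things; names that differ only in an ending like _2 or _b are one class to them, and where a whole thing is asked for, a point or a joint stands for the part that bears it (a point fixed in the world has none). Each returns a list of dicts, best first, with "conf" (0 to 1); they miss things now and then, are a little off and sometimes report something else, mostly with a low value. They report only what shows in the picture. A call takes as long as a camera call. They do not tell look-alikes from the thing itself.
- manip.look_for(picture, label): "position" ([x, y, z] in m, in the coordinates of the camera as it stood for that picture, good to about 4 mm: the middle of the surface that is visible of it).
- manip.silhouettes(picture, label): "pixels" (420x560 bool, what is visible of it).
- manip.tip_of(picture, label): "position" ([x, y, z] in m, in the coordinates of the camera as it stood for that picture, good to about 4 mm: a listed point, or the origin of a listed thing).
The state is a dict: "clock": time; "joint_pos": joint angles; "joint_velocities": joint speeds; "tau": joint torques, N m; "position": TCP position; "ee_rot": TCP orientation; "ft_force": force on the tool from outside, world axes, zero at the start; "torque": the same for the moment, N m; "grip_width": opening from 0.0 (shut) to 1.0 (fully open); "grasp_force": force on a finger pad.
Only numpy, scipy, OpenCV 4.12 (cv2) and the standard library are available. Lean on these libraries where they do the work, as an engineer would, in place of code of your own. Each camera call takes 0.05 s, during which the arm holds its last target. There are 200 camera calls.

## Working session

There is one attempt and no reset: what is moved stays moved. The work goes in short steps, Python scripts to look and compute and a tool call to move; the robot and the scene stay as the last step left them, time stands still between calls to the robot, and variables do not carry over. Pictures are saved under pics/ and viewed, at most 10 in all, crops included, and the job is handed in when it is done.

Besides the shell and the picture viewer there is one more tool, called after "Emit:" as name(argument=value, ...), one argument or row to a line, values as JSON. move_arm: Moves the arm, as the interface text tells. Its arguments: {"type":"object","properties":{"plan":{"type":"array","items":{"type":"number"}},"squeeze":{"type":"number"}},"required":["plan"]}

```bash
ls; mkdir -p pics
cat > h.py <<'E'
import numpy as np, cv2
from scipy.spatial.transform import Rotation as R
from workcell import manip
def T(p,q):
    M=np.eye(4);M[:3,:3]=R.from_quat(q).as_matrix();M[:3,3]=p;return M
def shot(n):
    o=manip.get_obs(); c=manip.camera(n)
    c['M']=c['cam_to_world'] if 'cam_to_world' in c else T(o['position'],o['ee_rot'])@np.array(c['mount'])
    c['M']=np.array(c['M']);return c
def W(c,p): return (c['M']@np.r_[p,1])[:3]
def K(c): return np.array([[c['fx'],0,c['cx']],[0,c['fy'],c['cy']],[0,0,1.]])
def proj(c,P):
    Mi=np.linalg.inv(c['M']);r=cv2.Rodrigues(Mi[:3,:3])[0]
    return cv2.projectPoints(np.array(P,float).reshape(-1,1,3),r,Mi[:3,3],K(c),np.array(c['dist']))[0].reshape(-1,2)
def ray(c,uv,z):
    n=cv2.undistortPoints(np.array(uv,float).reshape(-1,1,2),K(c),np.array(c['dist'])).reshape(-1,2)
    d=np.c_[n,np.ones(len(n))]@c['M'][:3,:3].T;o=c['M'][:3,3]
    return o+d*((z-o[2])/d[:,2])[:,None]
def save(c,f,box=None,s=1):
    im=c['color'][:,:,::-1]
    if box: im=im[box[1]:box[3],box[0]:box[2]]
    cv2.imwrite('pics/'+f,cv2.resize(im,None,fx=s,fy=s,interpolation=cv2.INTER_CUBIC))
E
python3 - <<'E'
from h import *
np.set_printoptions(precision=4,suppress=True)
o=manip.get_obs();print(o)
for n in ['top','side']:
    c=shot(n);save(c,n+'0.png',s=1.4);print(n,c['M'],c['fx'])
    for l in ['chute','jar','mixing_cup','wrench','pump_bottle','brush','spatula','mould_half','chute_handle','chute_spout','rest_bar','nut0']:
        for f in (['tip_of'] if l in('chute_handle','chute_spout') else ['look_for','tip_of']):
            print(l,f,[(round(d['conf'],2),W(c,d['position']).round(3).tolist(),proj(c,W(c,d['position']))[0].round().tolist()) for d in getattr(manip,f)(c,l)])
E
```

```text
pics
{'clock': 0.0, 'joint_pos': array([-1.3626,  0.3329, -0.0647,  1.461 ,  0.0216,  1.3499, -0.0885]), 'joint_velocities': array([ 0.    , -0.0007,  0.0015, -0.0007, -0.0004, -0.0029, -0.0001]), 'tau': array([  0.0002, -62.5451,   0.0492, -39.1603,   0.0161,   0.0097,
         0.    ]), 'position': array([0.1429, 0.6083, 0.4039]), 'ee_rot': array([ 0.1151,  0.9934, -0.0007, -0.0001]), 'ft_force': array([-0.529 ,  0.1265,  0.4981]), 'torque': array([-0.0298,  0.0077, -0.0037]), 'grasp_force': 0.0, 'grip_width': 1.001199892555095}
top [[ 0.1306 -0.9704  0.2033  0.1608]
 [-0.9914 -0.1283  0.0245 -0.0128]
 [ 0.0023 -0.2048 -0.9788  1.577 ]
 [ 0.      0.      0.      1.    ]] 523.7851150411332
chute look_for [(0.91, [0.457, -0.149, 0.016], [338.0, 222.0]), (0.58, [0.213, -0.313, 0.005], [383.0, 310.0])]
chute tip_of [(0.88, [0.224, -0.323, 0.003], [386.0, 307.0]), (0.66, [0.461, -0.153, -0.001], [338.0, 222.0])]
jar look_for [(0.74, [0.48, 0.178, 0.104], [229.0, 195.0]), (0.5, [0.694, 0.016, 0.043], [293.0, 139.0])]
jar tip_of [(0.98, [0.49, 0.185, -0.0], [230.0, 199.0])]
mixing_cup loo
[... 3476 characters left out ...]
457, -0.147, 0.014], [295.0, 270.0])]
rest_bar tip_of [(0.56, [0.531, 0.193, 0.106], [259.0, 155.0]), (0.25, [0.492, 0.186, -0.0], [250.0, 186.0])]
nut0 look_for [(0.63, [0.458, -0.148, 0.011], [296.0, 271.0]), (0.57, [0.482, -0.151, 0.014], [304.0, 267.0]), (0.57, [0.412, -0.145, 0.016], [280.0, 276.0]), (0.44, [0.388, -0.147, 0.016], [272.0, 281.0]), (0.37, [0.436, -0.148, 0.011], [288.0, 274.0])]
nut0 tip_of [(0.61, [0.479, -0.152, 0.005], [303.0, 270.0]), (0.56, [0.414, -0.145, 0.004], [281.0, 278.0]), (0.47, [0.39, -0.147, 0.005], [273.0, 283.0]), (0.4, [0.461, -0.149, 0.004], [297.0, 272.0]), (0.37, [0.434, -0.149, -0.0], [288.0, 277.0]), (0.26, [0.495, 0.185, -0.003], [251.0, 186.0])]
```

View pics/side0.png

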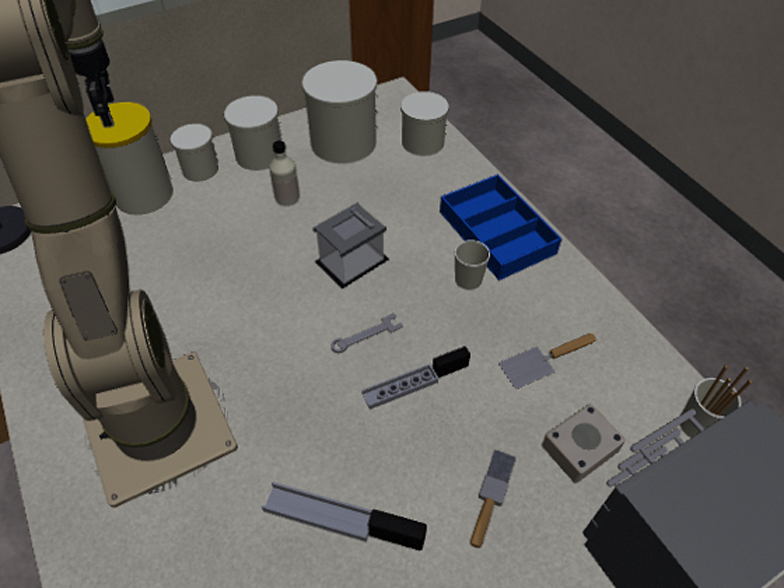

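Run:
```python
from h import *
c=shot('side');save(c,'chutecrop.png',(180,230,380,390),3.8)
c=shot('top');h=manip.silhouettes(c,'chute');
for d in h:
    m=d['pixels'];ys,xs=np.nonzero(m);P=ray(c,np.c_[xs,ys],0.016)[:,:2];r=cv2.minAreaRect(P.astype(np.float32));print(d['conf'],r)
a=R.from_quat(manip.get_obs()['ee_rot']).as_matrix();print(a.round(3)); print(manip.tip_extent)
```

```text
0.7 ((0.22168895602226257, -0.3223109543323517), (0.04955315217375755, 0.2796873450279236), 43.607547760009766)
0.56 ((0.46197324991226196, -0.14959509670734406), (0.03843449801206589, 0.2163856327533722), 85.3185806274414)
[[-0.973  0.229  0.   ]
 [ 0.229  0.973  0.   ]
 [ 0.     0.    -1.   ]]
0.1734
```

View pics/chutecrop.png

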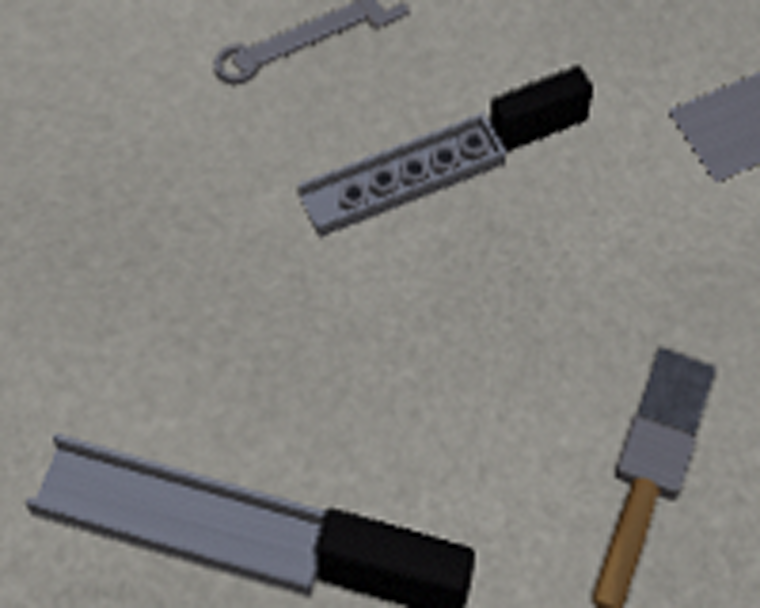

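Emit:
move_arm(
  plan=[0,0,-0.07,-0.2,-0.17,0,0.085,0,0,-0.15,-0.394,-0.336,0,0.085,0,0,-0.15,-0.394,-0.336,0,0.085,0,0,-0.15,-0.394,-0.336,0,0.085,0,0,-0.15,-0.394,-0.336,0,0.085,0,0,-0.15,-0.394,-0.336,0,0.085,0,0,-0.15,-0.394,-0.336,0,0.085,0,0,-0.15,-0.394,-0.336,0,0.085,0,0,-0.15,-0.394,-0.336,0,0.085,0,0,-0.15,-0.394,-0.336,0,0.085,0,0,-0.15,-0.394,-0.336,0,0.085],
)

```text
clock: 3.82
position: [0.449, 0.1925, 0.4047]
ee_rot: [0.04, 0.999, 0.0, -0.0]
ft_force: [-0.9, 1.0, 1.0]
grip_width: 0.989
grasp_force: 0.0
```

The picture shows two candidates. The small chute with five nuts is at side pixels (288,272), about 216 mm long. The empty long one is at (245,368), about 280 mm. The sizes given fit the small one, so I choose that. Next I measure the jar from the wrist camera.

Run:
```python
from h import *
np.set_printoptions(precision=4,suppress=True)
c=shot('wrist');save(c,'w1.png',s=1.4);print(np.array(c['mount']),c['M'],c['fx'])
import pickle;pickle.dump({k:c[k] for k in c},open('w1.pkl','wb'))
for f,l in [('tip_of','jar'),('tip_of','rest_bar'),('look_for','rest_bar')]:
    print(l,f,[(round(d['conf'],2),W(c,d['position']).round(4).tolist()) for d in getattr(manip,f)(c,l)])
for l in ['jar','rest_bar']:
  for d in manip.silhouettes(c,l):
    ys,xs=np.nonzero(d['pixels']);P=ray(c,np.c_[xs,ys],0.106)[:,:2];print(l,d['conf'],len(xs),cv2.minAreaRect(P.astype(np.float32)))
```

```text
[[ 0.0003 -0.957  -0.2901  0.073 ]
 [ 1.      0.0004 -0.0002 -0.001 ]
 [ 0.0003 -0.2901  0.957   0.0299]
 [ 0.      0.      0.      1.    ]] [[ 0.0787  0.9541  0.2889  0.3761]
 [ 0.9969 -0.0753 -0.0227  0.1973]
 [ 0.0001  0.2898 -0.9571  0.3748]
 [ 0.      0.      0.      1.    ]] 296.0371843725347
jar tip_of [(0.69, [0.4906, 0.1799, 0.0027]), (0.66, [0.5249, 0.1848, 0.1056]), (0.53, [0.3849, -0.1464, 0.0051])]
rest_bar tip_of [(0.67, [0.527, 0.1861, 0.1039]), (0.67, [0.481, -0.1495, 0.003]), (0.61, [0.4494, 0.4364, -0.0023])]
rest_bar look_for [(0.91, [0.5227, 0.1867, 0.1093])]
jar 0.92 12318 ((0.482994943857193, 0.18091091513633728), (0.1366957724094391, 0.09670399874448776), 11.307104110717773)
rest_bar 0.61 485 ((0.5270379781723022, 0.1885318011045456), (0.010239830240607262, 0.05747741088271141), 10.843609809875488)
rest_bar 0.5 82 ((0.3866027891635895, -0.050579458475112915), (0.004279579501599073, 0.014861186034977436), 70.22261810302734)
```

View pics/w1.png

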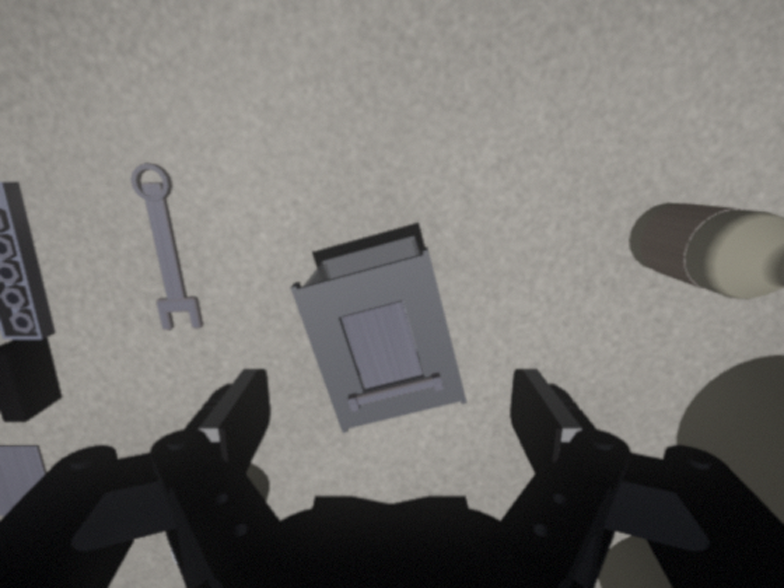

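The picture shows the jar lid at 1.4x pixels (296,287), (430,250), (464,402) and (345,431), with the bar from (352,401) to (438,380). The jar yaw is about 0.19 rad.

Emit:
move_arm(
  plan=[0,0,0,-0.107,-0.3365,0.07,0.085,0,0,0,-0.107,-0.3365,0.07,0.085,0,0,0,-0.107,-0.3365,0.07,0.085,0,0,0,-0.107,-0.3365,0.07,0.085,0,0,0,-0.107,-0.3365,0.07,0.085,0,0,0,-0.107,-0.3365,0.07,0.085,0,0,0,-0.107,-0.3365,0.07,0.085,0,0,0,-0.107,-0.3365,0.07,0.085],
)

```text
clock: 5.12
position: [0.5293, -0.1521, 0.3345]
ee_rot: [0.04, 0.999, 0.0, -0.0]
ft_force: [1.0, 0.5, 0.5]
grip_width: 1.0
grasp_force: 0.0
```

Run:
```python
from h import *
import pickle
np.set_printoptions(precision=4,suppress=True)
c=pickle.load(open('w1.pkl','rb'))
P=ray(c,np.array([(296,287),(430,250),(464,402),(345,431)])/1.4,.104);print(P.mean(0),cv2.minAreaRect(P[:,:2].astype(np.float32)))
P=ray(c,np.array([(352,401),(438,380)])/1.4,.108);print('bar',P.mean(0))
o=manip.get_obs();print(o['position'],R.from_quat(o['ee_rot']).as_matrix())
c=shot('wrist');save(c,'w2.png',s=1.4)
for f,l in [('tip_of','chute'),('tip_of','chute_handle'),('tip_of','chute_spout')]:
    print(l,f,[(round(d['conf'],2),W(c,d['position']).round(4).tolist()) for d in getattr(manip,f)(c,l)])
for l in ['chute']:
  for d in manip.silhouettes(c,l):
    ys,xs=np.nonzero(d['pixels']);P=ray(c,np.c_[xs,ys],0.016)[:,:2];print(l,d['conf'],len(xs),cv2.minAreaRect(P.astype(np.float32)))
```

```text
[0.4937 0.1841 0.104 ] ((0.4935779273509979, 0.18443667888641357), (0.11820944398641586, 0.09349962323904037), 10.225615501403809)
bar [0.5266 0.189  0.108 ]
[ 0.5293 -0.1521  0.3345] [[-0.9968  0.0803 -0.0005]
 [ 0.0803  0.9968  0.0004]
 [ 0.0005  0.0003 -1.    ]]
chute tip_of [(0.55, [0.4684, -0.1531, 0.0011])]
chute_handle tip_of [(0.7, [0.5308, -0.1522, 0.0306])]
chute_spout tip_of [(0.78, [0.3576, -0.1422, 0.0014])]
chute 0.88 6383 ((0.4679178297519684, -0.15081830322742462), (0.03694481402635574, 0.22007839381694794), 84.81922912597656)
chute 0.54 6629 ((0.6319268941879272, -0.42973965406417847), (0.09440641850233078, 0.15858301520347595), 18.68709373474121)
```

View pics/w2.png

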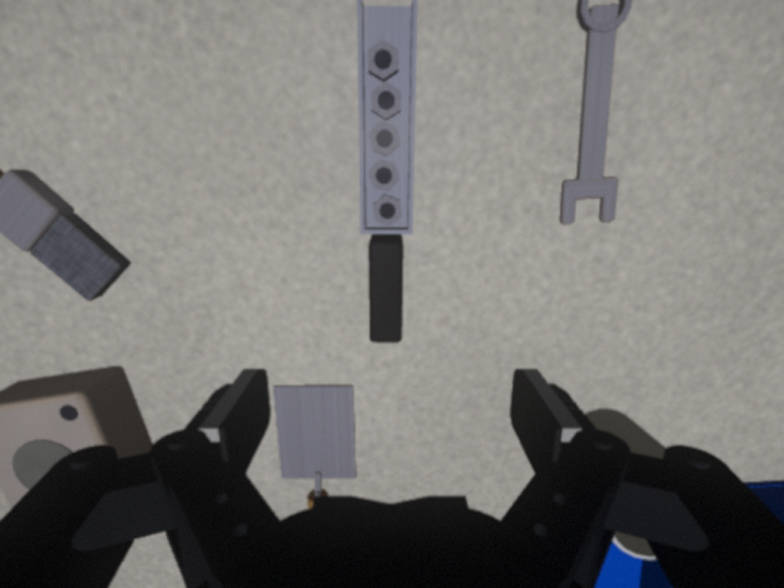

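The handle is centred between the fingers at about (386,290) at 1.4x, and the channel is parallel to the tool. I descend and grip.

Emit:
move_arm(
  plan=[0,0,0,-0.001,0,0.06,0.085,0,0,0,-0.001,0,0.12,0.085,0,0,0,-0.001,0,0.152,0.085,0,0,0,-0.001,0,0.152,0.085,0,0,0,-0.001,0,0.152,0.015,0,0,0,-0.001,0,0.152,0.015,0,0,0,-0.001,0,0.152,0.015,0,0,0,-0.001,0,0.152,0.015,0,0,0,-0.001,0,0.152,0.015,0,0,0,-0.001,0,0.152,0.015],
  squeeze=100,
)

```text
clock: 6.62
position: [0.5307, -0.1531, 0.1838]
ee_rot: [0.04, 0.999, 0.0, 0.001]
ft_force: [-0.9, -0.2, 7.5]
grip_width: 0.243
grasp_force: 98.5
```

Emit:
move_arm(
  plan=[0,0,0,0,0,-0.01,0.015,0,0,0,0,0,-0.03,0.015,0,0,0,0,0,-0.06,0.015,0,0,0,0,0,-0.1,0.015,0,0,0,0,0,-0.13,0.015,0,0,0,0,0,-0.145,0.015,0,0,0,0,0,-0.15,0.015,0,0,0,0,0,-0.15,0.015,0,0,0,0,0,-0.15,0.015],
)

```text
clock: 7.75
position: [0.5299, -0.1528, 0.3316]
ee_rot: [0.04, 0.999, 0.0, -0.001]
ft_force: [0.1, -0.2, -2.2]
grip_width: 0.243
grasp_force: 98.0
```

Run:
```python
from h import *
np.set_printoptions(precision=4,suppress=True)
o=manip.get_obs();print(o['position'],R.from_quat(o['ee_rot']).as_matrix()[:,0],o['ft_force'],o['torque'],o['grip_width'])
c=shot('wrist');save(c,'w3.png',s=1.4)
M=T(o['position'],o['ee_rot'])
for l in ['chute_spout','chute_handle']:
  for d in manip.tip_of(c,l):
    w=W(c,d['position']);print(l,d['conf'],w,'tool',(np.linalg.inv(M)@np.r_[w,1])[:3])
```

```text
[ 0.5299 -0.1528  0.3316] [-0.9967  0.0807  0.0018] [ 0.1307 -0.2336 -2.2478] [-0.0612 -0.1975  0.0211] 0.24310162200351634
chute_handle 0.72 [ 0.5296 -0.1524  0.1799] tool [0.     0.0003 0.1517]
```

View pics/w3.png

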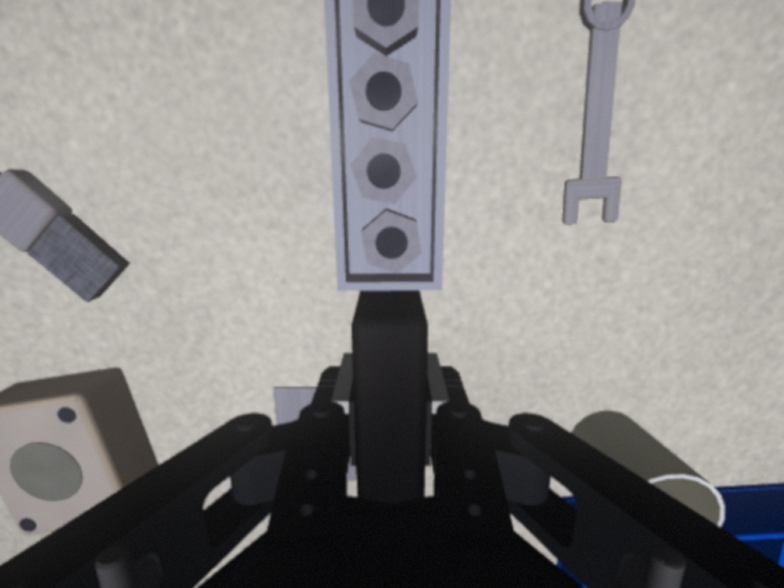

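The chute is lifted and gripped squarely, with four nuts visible at column ~385 and the fifth out of view. I carry it over the bar.

Emit:
move_arm(
  plan=[0,0,-0.013,-0.005,0.019,0,0.015,0,0,-0.04,-0.015,0.056,0,0.015,0,0,-0.075,-0.028,0.105,0,0.015,0,0,-0.113,-0.042,0.158,0,0.015,0,0,-0.15,-0.055,0.211,0,0.015,0,0,-0.188,-0.069,0.263,0,0.015,0,0,-0.222,-0.082,0.312,0,0.015,0,0,-0.249,-0.092,0.35,0,0.015,0,0,-0.263,-0.097,0.368,0,0.015,0,0,-0.268,-0.099,0.376,0,0.015,0,0,-0.268,-0.099,0.376,0,0.015,0,0,-0.268,-0.099,0.376,0,0.015],
)

```text
clock: 9.4
position: [0.6592, 0.2122, 0.3329]
ee_rot: [-0.092, 0.996, -0.0, 0.0]
ft_force: [-0.5, 0.5, -3.2]
grip_width: 0.24
grasp_force: 98.1
```

```bash
cat > look.py <<'E'
from h import *
import sys
np.set_printoptions(precision=4,suppress=True)
o=manip.get_obs();print(o['clock'],o['position'],R.from_quat(o['ee_rot']).as_matrix()[:,0],o['ft_force'],o['torque'],o['grip_width'])
for n in ['side','top']:
  c=shot(n)
  for l in ['chute_spout','chute_handle','rest_bar']:
    for d in manip.tip_of(c,l)[:2]:
      w=W(c,d['position']);print(n,l,round(d['conf'],2),w)
  save(c,sys.argv[1]+n+'.png',(190,90,390,240) if n=='side' else (150,100,310,260),3.5)
  cv2.imwrite('pics/full.png',c['color'])
E
python3 look.py a
```

```text
9.4 [0.6592 0.2122 0.3329] [-0.9829 -0.184  -0.0001] [-0.4722  0.5417 -3.2444] [ 0.0343 -0.1247  0.0203] 0.24014762652233634
side chute_spout 0.73 [0.493  0.1797 0.1516]
side chute_spout 0.68 [ 0.1316 -0.2215  0.002 ]
side chute_handle 0.91 [0.6612 0.2103 0.1794]
side chute_handle 0.89 [ 0.2854 -0.3828  0.035 ]
side rest_bar 0.59 [0.5314 0.1941 0.107 ]
side rest_bar 0.38 [0.5639 0.1927 0.1488]
top chute_spout 0.89 [ 0.1243 -0.2211  0.0006]
top chute_handle 0.98 [ 0.2808 -0.3807  0.0408]
```

View pics/aside.png

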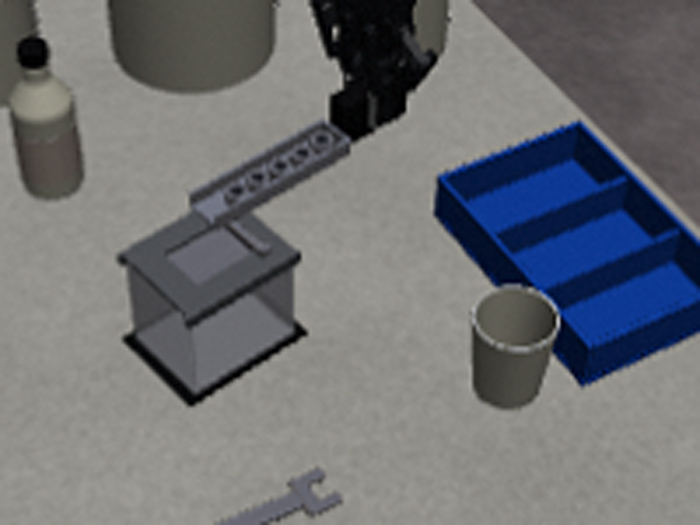

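Emit:
move_arm(
  plan=[0,0,0,0,0.001,0.008,0.015,0,0,0,0,0.0025,0.02,0.015,0,0,0,0,0.0025,0.03,0.015,0,0,0,0,0.0025,0.034,0.015,0,0,0,0,0.0025,0.034,0.015,0,0,0,0,0.0025,0.034,0.015],
)

```text
clock: 10.55
position: [0.6589, 0.2163, 0.2991]
ee_rot: [-0.093, 0.996, 0.0, 0.0]
ft_force: [-0.6, -0.3, -3.0]
grip_width: 0.241
grasp_force: 98.1
```

```bash
cat > st.py <<'E'
from h import *
np.set_printoptions(precision=3,suppress=True)
o=manip.get_obs();M=R.from_quat(o['ee_rot']).as_matrix()
print(o['clock'],o['position'].round(4),'toolX',M[:,0],'tilt',np.arctan2(M[2,0],np.hypot(*M[:2,0])).round(3),'F',o['ft_force'],'Mtool',M.T@o['torque'],o['grip_width'].round(3))
E
python3 st.py
```

```text
Traceback (most recent call last):
  File "st.py", line 4, in <module>
    print(o['clock'],o['position'].round(4),'toolX',M[:,0],'tilt',np.arctan2(M[2,0],np.hypot(*M[:2,0])).round(3),'F',o['ft_force'],'Mtool',M.T@o['torque'],o['grip_width'].round(3))
                                                                                                                                                           ^^^^^^^^^^^^^^^^^^^^^
AttributeError: 'float' object has no attribute 'round'
```

Emit:
move_arm(
  plan=[0,0,0,0,0,0.002,0.015,0,0,0,0,0,0.004,0.015,0,0,0,0,0,0.004,0.015],
)

```text
clock: 10.92
position: [0.6586, 0.2164, 0.2945]
ee_rot: [-0.093, 0.996, 0.0, -0.0]
ft_force: [-0.3, -0.4, -2.8]
grip_width: 0.247
grasp_force: 98.1
```

```bash
sed -i "s/o\['grip_width'\].round(3)/o['grip_width']/" st.py; python3 st.py
```

```text
10.925 [0.659 0.216 0.294] toolX [-0.983 -0.186  0.   ] tilt 0.0 F [-0.258 -0.37  -2.802] Mtool [ 0.021 -0.123 -0.089] 0.24688231415112505
```

Emit:
move_arm(
  plan=[0,0,0,0,0,0.001,0.015,0,0,0,0,0,0.002,0.015,0,0,0,0,0,0.002,0.015],
)

```text
clock: 11.3
position: [0.6588, 0.2163, 0.2931]
ee_rot: [-0.093, 0.996, 0.0, 0.0]
ft_force: [-0.1, -0.3, 1.1]
grip_width: 0.243
grasp_force: 98.5
```

```bash
python3 st.py
```

```text
11.3 [0.659 0.216 0.293] toolX [-0.983 -0.186 -0.001] tilt -0.001 F [-0.144 -0.269  1.14 ] Mtool [0.039 0.213 0.006] 0.2431882365184289
```

The chute bears on the bar with about 3 N while level. I hold briefly, then tip about the bar to 0.2 rad.

Emit:
move_arm(
  plan=[0,0,0,0,0,0,0.015,0,0,0,0,0,0,0.015,0,-0.05,0,0.0096,0,-0.0065,0.015,0,-0.1,0,0.0194,0,-0.0124,0.015,0,-0.15,0,0.0296,0,-0.0179,0.015,0,-0.15,0,0.0296,0,-0.0179,0.015,0,-0.15,0,0.0296,0,-0.0179,0.015],
)

```text
clock: 12.18
position: [0.6298, 0.211, 0.3105]
ee_rot: [-0.093, 0.993, 0.007, 0.074]
ft_force: [-0.0, 0.6, 3.0]
grip_width: 0.24
grasp_force: 98.8
```

```bash
python3 st.py
```

```text
12.175 [0.63  0.211 0.31 ] toolX [-0.972 -0.184 -0.148] tilt -0.149 F [-0.009  0.555  3.043] Mtool [-0.055  0.802  0.009] 0.24011099359594731
```

Emit:
move_arm(
  plan=[0,-0.1,0,0.0195,0,-0.0139,0.015,0,-0.2,0,0.0402,0,-0.0247,0.015,0,-0.3,0,0.0618,0,-0.0334,0.015,0,-0.4,0,0.0842,0,-0.0399,0.015,0,-0.5,0,0.1073,0,-0.0442,0.015,0,-0.5,0,0.1073,0,-0.0442,0.015],
)

```text
clock: 12.92
position: [0.5176, 0.1896, 0.3373]
ee_rot: [-0.089, 0.944, 0.03, 0.317]
ft_force: [-0.7, -0.2, -0.5]
grip_width: 0.242
grasp_force: 98.4
```

```bash
python3 st.py; python3 look.py b
```

```text
12.925 [0.518 0.19  0.337] toolX [-0.783 -0.149 -0.603] tilt -0.648 F [-0.659 -0.185 -0.468] Mtool [ 0.022  1.12  -0.012] 0.2421382467742246
12.925 [0.5176 0.1896 0.3373] [-0.7833 -0.1492 -0.6035] [-0.6586 -0.1854 -0.4677] [-0.2339  1.0955 -0.0044] 0.2421382467742246
side chute_spout 0.85 [0.4932 0.1809 0.0874]
side chute_spout 0.61 [ 0.1313 -0.2249  0.0016]
side chute_handle 0.64 [0.6096 0.2074 0.2149]
side chute_handle 0.59 [ 0.2835 -0.3838  0.0371]
top chute_spout 0.78 [ 0.1227 -0.2205  0.0007]
top chute_handle 0.86 [ 0.2795 -0.3826  0.0387]
top chute_handle 0.48 [0.6078 0.2078 0.2156]
```

View pics/bside.png

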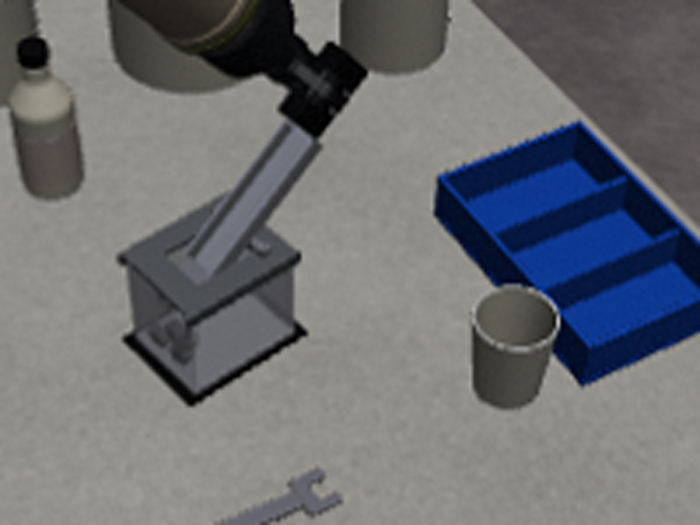

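The picture shows nuts in the jar at crop pixels (165–180, 325–350), and the channel looks emptied. I hold, re-read and count.

Emit:
move_arm(
  plan=[0,0,0,0,0,0,0.015,0,0,0,0,0,0,0.015],
)

```text
clock: 13.58
position: [0.519, 0.1898, 0.3383]
ee_rot: [-0.088, 0.944, 0.03, 0.318]
ft_force: [-0.7, -0.8, -0.3]
grip_width: 0.243
grasp_force: 98.5
```

```bash
python3 st.py
cat > nuts.py <<'E'
from h import *
for n in ['side','top','wrist']:
    c=shot(n)
    print(n,[(round(d['conf'],2),W(c,d['position']).round(3).tolist(),proj(c,W(c,d['position']))[0].round().tolist()) for d in manip.tip_of(c,'nut0')])
    save(c,n+'n.png',(190,90,390,240) if n=='side' else None,3.5 if n=='side' else 1.4)
E
python3 nuts.py
```

```text
13.575 [0.519 0.19  0.338] toolX [-0.782 -0.148 -0.605] tilt -0.65 F [-0.654 -0.848 -0.276] Mtool [-0.004  0.894 -0.007] 0.24327492767340148
side []
top [(0.63, [0.608, 0.205, 0.214], [223.0, 139.0])]
wrist []
```

Emit:
move_arm(
  plan=[0,0,0,0,0,0.0005,0.015,0,0,0,0,0,0.001,0.015,0,0,0,0,0,0.001,0.015,0,0,0,0,0,0.001,0.015],
)

```text
clock: 14.38
position: [0.5194, 0.19, 0.3374]
ee_rot: [-0.089, 0.944, 0.03, 0.318]
ft_force: [-0.7, 0.0, 0.0]
grip_width: 0.244
grasp_force: 98.5
```

```bash
python3 st.py
python3 - <<'E'
from h import *
a=shot('side');b=shot('wrist')
f=lambda c,x0,y0,x1,y1,w:cv2.resize(c['color'][y0:y1,x0:x1,::-1],(w,int(w*(y1-y0)/(x1-x0))),interpolation=cv2.INTER_CUBIC)
A=f(a,215,120,300,210,400);B=f(b,180,0,380,420,270)
H=max(len(A),len(B));pad=lambda i:cv2.copyMakeBorder(i,0,H-len(i),0,0,cv2.BORDER_CONSTANT)
cv2.imwrite('pics/ab.png',np.hstack([pad(A),pad(B)]))
E
```

```text
14.375 [0.519 0.19  0.337] toolX [-0.782 -0.148 -0.605] tilt -0.65 F [-0.67   0.029  0.008] Mtool [ 0.063  1.224 -0.038] 0.24393789535916086
```

View pics/ab.png

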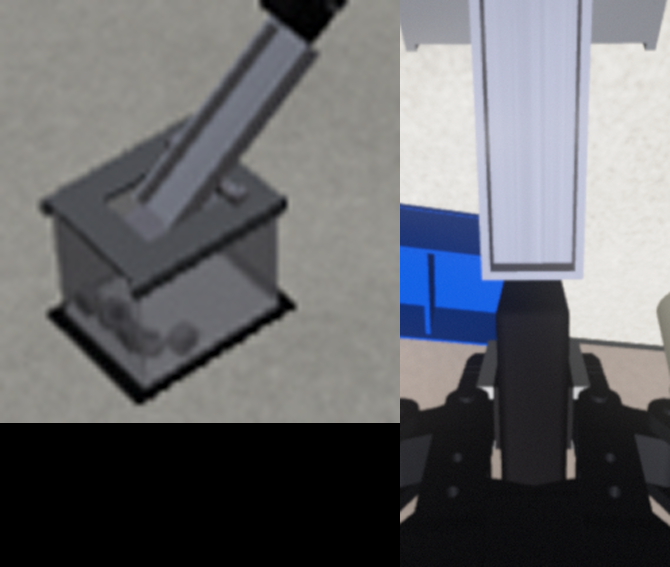

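The right panel shows an empty channel, and the left one shows the nuts on the jar floor around (80–185, 300–340). I press slightly more so the bearing is certain, and hold.

Emit:
move_arm(
  plan=[0,0,0,0,0,0.0004,0.015,0,0,0,0,0,0.0008,0.015,0,0,0,0,0,0.0008,0.015,0,0,0,0,0,0.0008,0.015,0,0,0,0,0,0.0008,0.015],
)

```text
clock: 15.1
position: [0.5199, 0.1901, 0.3368]
ee_rot: [-0.089, 0.944, 0.03, 0.318]
ft_force: [-0.9, -0.2, -1.4]
grip_width: 0.243
grasp_force: 98.5
```

```bash
python3 st.py
```

```text
15.1 [0.52  0.19  0.337] toolX [-0.782 -0.148 -0.605] tilt -0.65 F [-0.852 -0.204 -1.412] Mtool [-0.011  1.195  0.004] 0.24301246673545837
```

```bash
cat > avg.py <<'E'
from h import *
import sys
np.set_printoptions(precision=3,suppress=True)
F=[];Q=[]
for i in range(int(sys.argv[1])):
    manip.camera('side');o=manip.get_obs();M=R.from_quat(o['ee_rot']).as_matrix()
    F.append(np.r_[o['ft_force'],M.T@o['ft_force'],M.T@o['torque']]);Q.append(o['tau'])
F=np.array(F);print('Fw,Ft,Mt',F.mean(0),'sd',F.std(0));print(o['clock'],o['position'],np.mean(Q,0))
E
python3 avg.py 8
```

```text
Fw,Ft,Mt [-1.011 -0.101 -0.898  1.349  0.088  0.102 -0.029  1.205 -0.002] sd [0.48  0.448 0.348 0.4   0.413 0.471 0.036 0.022 0.033]
15.5 [0.52  0.19  0.337] [  0.165 -32.979   0.771 -39.66    1.015  -3.323   0.021]
```

Emit:
move_arm(
  plan=[0,0,0,0,0,0.0005,0.015,0,0,0,0,0,0.001,0.015,0,0,0,0,0,0.001,0.015],
)

```text
clock: 15.88
position: [0.5206, 0.1902, 0.3362]
ee_rot: [-0.089, 0.943, 0.03, 0.318]
ft_force: [-2.7, -0.7, 2.6]
grip_width: 0.247
grasp_force: 98.9
```

```bash
python3 avg.py 6
```

```text
Fw,Ft,Mt [-2.417 -0.739  2.452  0.515 -0.276 -3.472  0.05   1.504 -0.047] sd [0.652 0.337 0.527 0.649 0.419 0.468 0.043 0.048 0.036]
16.175 [0.521 0.19  0.336] [  0.081 -31.719   0.749 -38.596   0.931  -3.505  -0.039]
```

Bearing on the bar is now clear: the normal force rose by about 3.5 N and the total is about 5 N. I hold for 0.5 s.

Emit:
move_arm(
  plan=[0,0,0,0,0,0,0.015,0,0,0,0,0,0,0.015,0,0,0,0,0,0,0.015,0,0,0,0,0,0,0.015],
)

```text
clock: 16.68
position: [0.5206, 0.1902, 0.3362]
ee_rot: [-0.089, 0.943, 0.03, 0.318]
ft_force: [-1.2, -0.8, 3.8]
grip_width: 0.246
grasp_force: 99.0
```

```bash
python3 avg.py 4; python3 st.py
```

```text
Fw,Ft,Mt [-2.031 -0.565  3.707 -0.573 -0.176 -4.222  0.09   1.245 -0.058] sd [0.528 0.214 0.444 0.53  0.246 0.423 0.027 0.034 0.027]
16.875 [0.521 0.19  0.336] [ -0.043 -31.205   0.608 -37.638   0.819  -3.22   -0.053]
16.875 [0.521 0.19  0.336] toolX [-0.782 -0.148 -0.605] tilt -0.65 F [-2.374 -0.88   3.936] Mtool [ 0.047  1.187 -0.073] 0.24468673570554494
```

Run:
```python
from h import *
a=shot('side');im=a['color'][150:215,218:285,::-1]
im=cv2.convertScaleAbs(cv2.resize(im,None,fx=9,fy=9,interpolation=cv2.INTER_LANCZOS4),alpha=1.5,beta=-20);cv2.imwrite('pics/jar.png',im)
```

```text
(no output)
```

View pics/jar.png

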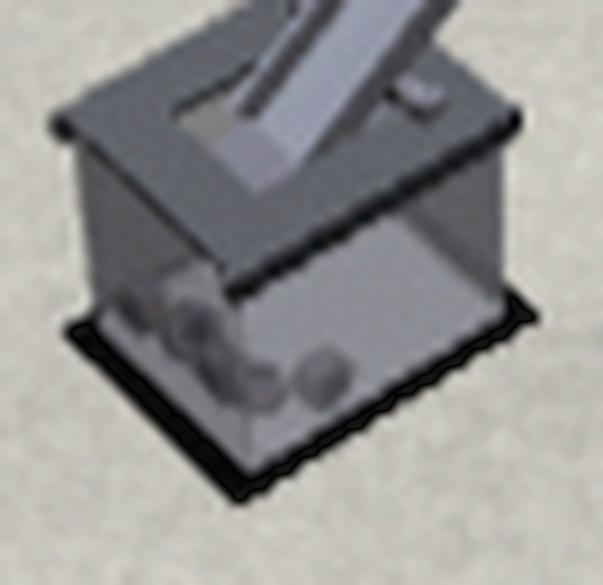

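Five nuts are visible in the jar at (135,310), (190,325), (225,370), (262,385) and (322,378). Next I take the chute out, levelling it about the bar while lifting.

Emit:
move_arm(
  plan=[0,0,0,-0.0018,0,-0.0024,0.015,0,0.1,0,-0.0215,0,0.0095,0.015,0,0.2,0,-0.0416,0,0.0207,0.015,0,0.3,0,-0.0599,0,0.0336,0.015,0,0.4,0,-0.0763,0,0.0478,0.015,0,0.5,0,-0.091,0,0.0631,0.015,0,0.65,0,-0.1095,0,0.0872,0.015,0,0.65,0,-0.1095,0,0.0872,0.015,0,0.65,0,-0.1095,0,0.0872,0.015],
)

```text
clock: 18.05
position: [0.6579, 0.2159, 0.3327]
ee_rot: [-0.093, 0.996, -0.0, 0.001]
ft_force: [0.4, 0.7, -2.7]
grip_width: 0.242
grasp_force: 98.2
```

```bash
python3 st.py; python3 look.py c
```

```text
18.05 [0.658 0.216 0.333] toolX [-0.983 -0.186 -0.002] tilt -0.002 F [ 0.447  0.667 -2.72 ] Mtool [ 0.07  -0.043  0.021] 0.2424701204023747
18.05 [0.6579 0.2159 0.3327] [-0.9826 -0.1856 -0.0017] [ 0.4472  0.6669 -2.7197] [-0.0604 -0.0553 -0.0216] 0.2424701204023747
side chute_spout 0.92 [ 0.1311 -0.2263 -0.0003]
side chute_spout 0.84 [0.4932 0.1826 0.1505]
side chute_handle 0.66 [ 0.284  -0.3821  0.0372]
side chute_handle 0.64 [0.6614 0.2164 0.1791]
side rest_bar 0.69 [ 0.4279 -0.0138  0.0005]
side rest_bar 0.55 [0.5276 0.1909 0.1055]
top chute_spout 0.95 [ 0.1197 -0.22    0.0008]
top chute_handle 0.68 [ 0.2786 -0.3833  0.0394]
```

Emit:
move_arm(
  plan=[0,0,0.013,0.0097,-0.017,0,0.015,0,0,0.04,0.029,-0.0509,0,0.015,0,0,0.075,0.0542,-0.0949,0,0.015,0,0,0.113,0.0814,-0.1424,0,0.015,0,0,0.15,0.1085,-0.1898,0,0.015,0,0,0.188,0.1356,-0.2373,0,0.015,0,0,0.222,0.1608,-0.2814,0,0.015,0,0,0.249,0.1801,-0.3153,0,0.015,0,0,0.263,0.1898,-0.3322,0,0.015,0,0,0.268,0.1937,-0.339,0,0.015,0,0,0.268,0.1937,-0.339,0,0.015],
)

```text
clock: 19.82
position: [0.5312, -0.152, 0.3328]
ee_rot: [0.04, 0.999, 0.0, 0.0]
ft_force: [-0.0, 0.8, -1.8]
grip_width: 0.246
grasp_force: 98.3
```

```bash
python3 st.py
```

```text
19.825 [ 0.531 -0.152  0.333] toolX [-0.997  0.08  -0.   ] tilt -0.0 F [-0.001  0.818 -1.786] Mtool [-0.019 -0.088 -0.022] 0.24622331100063483
```

Emit:
move_arm(
  plan=[0,0,0,0,0,0.03,0.015,0,0,0,0,0,0.075,0.015,0,0,0,0,0,0.115,0.015,0,0,0,0,0,0.138,0.015,0,0,0,0,0,0.145,0.015,0,0,0,0,0,0.147,0.015,0,0,0,0,0,0.147,0.015,0,0,0,0,0,0.147,0.015],
)

```text
clock: 20.82
position: [0.5312, -0.1529, 0.1867]
ee_rot: [0.04, 0.999, 0.0, 0.001]
ft_force: [-0.2, 0.4, -2.5]
grip_width: 0.244
grasp_force: 98.2
```

```bash
python3 st.py
```

```text
20.825 [ 0.531 -0.153  0.187] toolX [-0.997  0.081 -0.002] tilt -0.002 F [-0.223  0.381 -2.491] Mtool [-0.038 -0.024 -0.02 ] 0.2439387466700862
```

Emit:
move_arm(
  plan=[0,0,0,0,0,0.001,0.015,0,0,0,0,0,0.002,0.015,0,0,0,0,0,0.0028,0.015,0,0,0,0,0,0.0028,0.015],
)

```text
clock: 21.32
position: [0.5309, -0.153, 0.1838]
ee_rot: [0.04, 0.999, 0.0, 0.0]
ft_force: [-5.0, 1.7, 8.8]
grip_width: 0.242
grasp_force: 100.2
```

```bash
python3 st.py
```

```text
21.325 [ 0.531 -0.153  0.184] toolX [-0.997  0.081 -0.   ] tilt -0.0 F [-4.988  1.689  8.799] Mtool [-0.269  0.824 -0.018] 0.24242619022243853
```

The chute stands on the bench. I open, wait, then raise.

Emit:
move_arm(
  plan=[0,0,0,0,0,0,0.05,0,0,0,0,0,0,0.085,0,0,0,0,0,0,0.085,0,0,0,0,0,0,0.085,0,0,0,0,0,0,0.085,0,0,0,0,0,-0.02,0.085,0,0,0,0,0,-0.06,0.085,0,0,0,0,0,-0.11,0.085,0,0,0,0,0,-0.15,0.085,0,0,0,0,0,-0.15,0.085],
)

```text
clock: 22.58
position: [0.5315, -0.1537, 0.3374]
ee_rot: [0.041, 0.999, 0.0, 0.003]
ft_force: [0.1, -0.5, 0.3]
grip_width: 0.996
grasp_force: 0.0
```

```bash
python3 st.py
python3 - <<'E'
from h import *
for n in ['side']:
    c=shot(n)
    for l in ['chute','chute_spout','chute_handle','wrench','mixing_cup']:
        print(n,l,[(round(d['conf'],2),W(c,d['position']).round(3).tolist()) for d in manip.tip_of(c,l)[:2]])
save(c,'end.png',s=1.4)
E
```

```text
22.575 [ 0.531 -0.154  0.337] toolX [-0.997  0.081 -0.007] tilt -0.007 F [ 0.123 -0.507  0.298] Mtool [-0.012  0.007 -0.041] 0.9958202821424151
side chute [(0.74, [0.229, -0.322, -0.005]), (0.57, [0.466, -0.144, 0.004])]
side chute_spout [(0.91, [0.361, -0.14, 0.004]), (0.89, [0.129, -0.228, 0.003])]
side chute_handle [(0.94, [0.285, -0.383, 0.035]), (0.84, [0.534, -0.15, 0.03])]
side wrench [(0.56, [0.428, -0.011, -0.002])]
side mixing_cup [(0.25, [0.361, -0.14, 0.004])]
```

View pics/end.png

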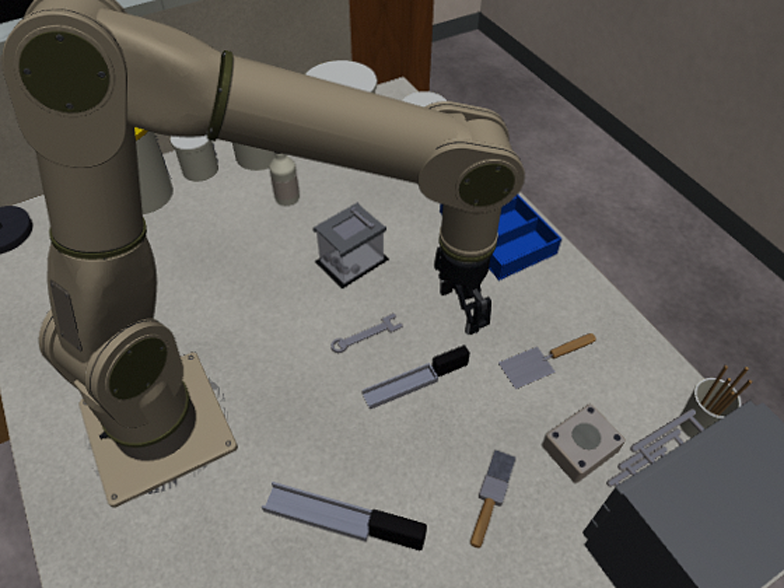

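The chute is empty and flat at its old place (415,378). The nuts are in the jar near (340,265), the flap is shut, and nothing else visible has moved. I hand in.

```bash
python3 -c "
from workcell import manip
print(manip.hand_in())"
```

```text
the job is handed in; nothing more can be done
None
```

I handed the job in at about 23 s on the robot's clock; no verdict came back. From the pictures, all five nuts are in the jar, the flap is shut, and the empty chute stands flat and released where it started.

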